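Lay out an optical kit as one sale lot

TASK

Lay this optical kit out as one lot around the red parts case, leaving the red case, the jar of screws and the grey instrument case where they are: put the small blue parts box centred and square on top of the red case (long sides together), and stand the black eyepiece upright in the middle of the blue box's lid. Stand the silver lens tube upright on the table to the left of the red case as the robot sees it (the latch faces the robot), opposite the middle of its left side and about 30 mm clear of it. Push the yellow test card fully home in the free rack slot between the green plate and the white plate, lined up with them; never tip the eyepiece or the tube over, and let go of everything.

Things in the scene. Friction and masses are not known exactly. Their poses are not given: they have to be found in the camera images.
- red_case: Closed red compartment case, pale red flat lid, black latch in the middle of its front; 110 (its x) by 140 (its y) by 45 mm high, 0.9 kg, loose. Origin: centre of the underside. Own x points from the latch to the back (away from the robot), own y to its left as the robot sees it.
- blue_box: Small closed blue compartment box with a flat pale blue lid; 56 (its x) by 100 (its y, the long side) by 32 mm high, about 0.14 kg, loose. White latch on its -x side. Origin: centre of the underside; x across the narrow way, y along the long way.
- eyepiece: Black eyepiece with a brass band, standing upright: round about its z axis, 60 mm high; foot 40 mm in diameter (up to 12 mm), barrel 36 mm (14 to 46 mm), eyecup 42 mm (50 to 60 mm). About 0.11 kg, loose. Origin: centre of the foot's underside, z up.
- lens_tube: Silver aluminium cylinder with a white round end on top and two thin dark bands, standing upright: 44 mm in diameter, 90 mm high, about 0.25 kg, loose. Origin: centre of the underside, z up.
- card: Yellow card with pale window, upright on edge in a slot (8.5 mm wide, 23 mm deep) of a small fixed dark stand (50 x 80 mm); lifts straight up. 6 mm thick (its x), 70 mm wide (its y), 100 mm high; the top 26 mm is a grip bar 12 mm thick, 50 mm wide. About 60 g. Origin: centre of lower edge, 8 mm above the table at the start; z up. Front and back alike.
- rack: Grey fixed rack, 124 (its x) by 80 mm. Five slots along its y at x = -44, -22, 0, 22, 44 mm, 8.5 mm wide, floor 8 mm above the origin, straight walls to 24 mm, then ribs tapering to ridges at 31 mm (mouth 22 mm wide). Fixed plates 70 mm wide, tops at 56 mm, 12 mm thick on top: white at 0, green and purple outermost (either way); slots at -22 and 22 are free. Origin: centre of underside.
- green_plate: Green plate, fixed in one of the rack's outer slots (rack x = -44 or 44 mm), 6 mm thick (its x; 12 mm at the upper edge), 70 mm wide (its y), 48 mm high. Origin: centre of its lower edge, on the slot floor.
- purple_plate: Purple plate like the green one, fixed in the rack's other outer slot. Origin: centre of its lower edge.
- screw_jar: Bystander: round jar with an orange cap, 52 mm in diameter, 70 mm high, loose. Origin: centre of the underside.
- grey_case: Bystander: closed grey instrument case, 50 (its x) by 140 (its y) by 35 mm high, loose, lying at the far side. Origin: centre of the underside.

How it is judged:
By the outcome, as a careful person would: the job done as asked, in the order asked, and still so for the second after the job is handed in, with the robot touching nothing.
It also fails if it takes over 128 s, if anything falls off the work surface, if the arm or the gripper's body presses on something with over 40 N, if the wrist force passes 120 N, or if a joint passes its speed limit or range.

ROBOT

A 6-joint arm with a two-finger parallel gripper is mounted at the origin on the work surface. World frame = base frame: x ahead of the robot, y to its left, z up, the work surface at z = 0. Lengths are in mm, angles in rad, forces in N, time in s.
With the tool pointing down it reaches from about 350 to 775 mm from the base axis. Payload 5.5 kg.
Tool frame: the origin (TCP) lies on the centre line of the jaws, within the pads' length; the fingertips stand 25 mm ahead of it and the grasp point (between the pads) lies 6 mm ahead of it; z points along the fingers, y is the line along which they close (so a half turn about z gives the same grasp; the last joint's range is limited). The gripper opens to 85 mm and grips with 20 to 120 N. Pads are 22 mm wide; open, the fingers measure 114 mm over their backs; the gripper's body (76 mm by 85 mm) begins 54 mm behind the grasp point. The pads swing forward as they close: fully open they stand 13 mm farther back than shut.
Start: joints at [-1.449, 0.313, 0.046, 1.304, 0, 1.431], TCP at [148.815, -555.449, 256.323] pointing down, gripper open.
Joint ranges: [-2.76, 2.76], [-0.86, 1.69], [-1.03, 1.26], [-2.2, 2.34], [-1.47, 1.5], [-3.14, 3.14]. Speed limits (rad/s): [2.57, 2.57, 3.14, 3.14, 3.14, 3.14].

INTERFACE

Orientations are given as a unit quaternion [x, y, z, w].
In Python, from station import r gives the robot as it stands. The module is installed in compiled form; this text tells all that it offers. Calls block until the motion is done:
- r.goto(position, orientation): joint-space move of the TCP to a pose.
- r.line_to(position, ori=None, feed=150, until_force=None): straight line of the TCP; ori=None keeps the orientation; feed is the mean speed in mm/s. With until_force (N) it stops when the force on the tool has changed by that much, and returns True; else False.
- r.goto_joints(angles): joint-space move.
- r.ungrasp() and r.close(): open the fingers fully, or close them until they stop; the grip force is fixed at half the most.
- r.wait(seconds).
- r.ik(position, orientation): joint angles nearest the present ones, or None.
- r.read_state(): the state.
- r.get_image(name): name is "scene" or "top"; returns a dict with "pixels" (480x640x3 uint8, red, green, blue), "intrinsics" (3x3 intrinsics, pixels), "eye" and "rotation" of the camera in the world. Camera axes: x right, y up, looking along -z (the intrinsics and any distortion apply to the point x, -y, -z); pixel columns grow to the right and rows downward; lengths in mm; the calibration is good to about 2 mm. A picture is of the moment at which its call begins. There is no depth.
A pose or a line that the arm cannot do raises r.Unreachable and nothing moves.
- r.close_job(): hands the job in; it is judged then, once.
The state is a dict: "time_s": time; "qpos": joint angles; "joint_vel": joint speeds; "joint_efforts": joint torques, N m; "position": TCP position; "tool_rot": TCP orientation; "wrist_force": force on the tool from outside, world axes, zero at the start; "moment": the same for the moment, N m; "grip_width": finger opening in mm; "grasp_force": force on a finger pad.
Only numpy, scipy, OpenCV 4.12 (cv2) and the standard library are available. Lean on these libraries where they do the work, as an engineer would, in place of code of your own. Each camera call takes 0.05 s, during which the arm holds its last target. There are 200 camera calls.

## Working session

There is one attempt and no reset: what is moved stays moved. The work goes in short steps, each a Python script; the robot and the scene stay as the last script left them, time stands still between calls to the robot, and variables do not carry over. Pictures are saved under pics/ and viewed, at most 14 in all, crops included, and the job is handed in when it is done.

```bash
mkdir -p pics
python3 - <<'E'
from station import r
import cv2,numpy as np
for n in("scene","top"):
    d=r.get_image(n); cv2.imwrite(f"pics/{n}0.png",d["pixels"][:,:,::-1]); print(n,{k:(np.round(v,4).tolist() if k!="pixels" else 0) for k,v in d.items()})
s=r.read_state(); print(s["tool_rot"],s["time_s"],s["grip_width"],s["wrist_force"])
E
```

```text
scene {'pixels': 0, 'intrinsics': [[456.9164, 0.0, 323.4071], [0.0, 456.9164, 245.7484], [0.0, 0.0, 1.0]], 'eye': [1140.4755, -372.6169, 741.1486], 'rotation': [0.3218, 0.1742, 0.4653, 0.806]}
top {'pixels': 0, 'intrinsics': [[574.8174, 0.0, 314.6159], [0.0, 574.8174, 237.8979], [0.0, 0.0, 1.0]], 'eye': [485.0222, -32.8297, 1330.5027], 'rotation': [-0.0391, 0.0258, 0.7095, -0.7031]}
[ 9.91444727e-01  1.30524552e-01  1.98446238e-05 -8.33704309e-04] 0.1 85.65845924023593 [0.11586422 0.02749106 0.4264159 ]
```

View pics/scene0.png

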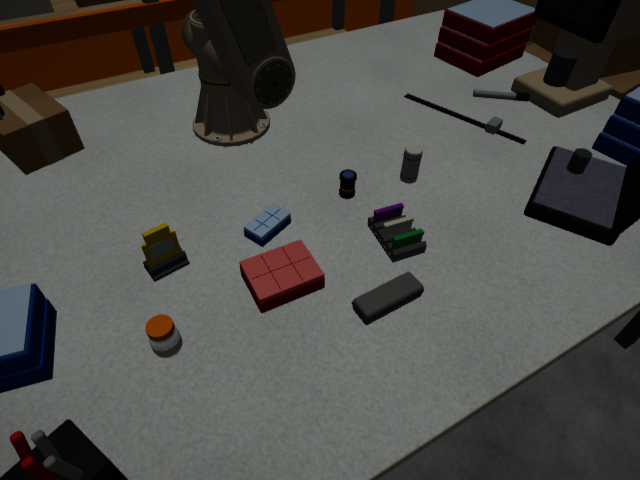

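View pics/top0.png

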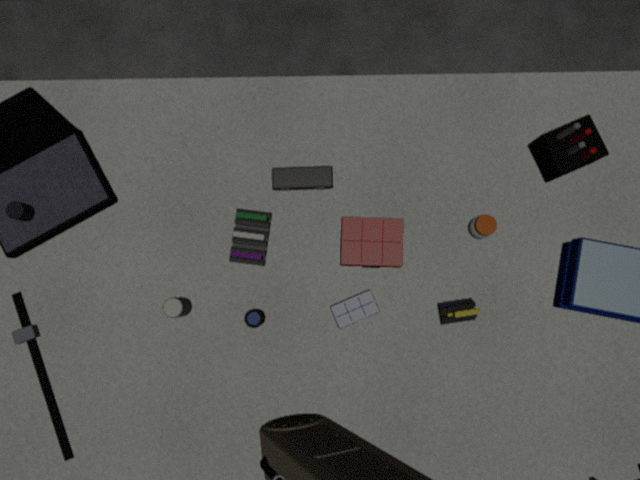

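The scene view shows all parts upright. In the top view, up is +x and left is +y:
- Red case (372,242), latch facing the robot
- Blue box (355,309)
- Eyepiece (255,318)
- Tube (177,307)
- Card (458,312)
- Rack (250,237), with the green plate farthest and purple nearest

```bash
cat > h.py <<'E'
from station import r
import cv2,numpy as np
from scipy.spatial.transform import Rotation as R
def ray(d,uv,z):
    """pixels (N,2) -> world xy on plane z"""
    K=d["intrinsics"]; uv=np.atleast_2d(uv).astype(float)
    p=np.c_[(uv-[K[0,2],K[1,2]])/K[0,0],np.ones(len(uv))]*[1,-1,-1]
    v=R.from_quat(d["rotation"]).apply(p); e=np.array(d["eye"])
    return (e+v*((z-e[2])/v[:,2])[:,None])[:,:2]
def proj(d,P):
    K=d["intrinsics"]; c=R.from_quat(d["rotation"]).inv().apply(np.atleast_2d(P)-d["eye"])*[1,-1,-1]
    return c[:,:2]/c[:,2:]*K[0,0]+[K[0,2],K[1,2]]
def blob(d,roi,f,z,s=4):
    """largest blob of f(hsv,bgr) in roi(x0,y0,x1,y1), minAreaRect on plane z: centre, sizes, yaw of long side"""
    x0,y0,x1,y1=roi; im=cv2.resize(d["pixels"][y0:y1,x0:x1,::-1],None,fx=s,fy=s,interpolation=cv2.INTER_CUBIC)
    m=f(cv2.cvtColor(im,cv2.COLOR_BGR2HSV).astype(int),im.astype(int)).astype(np.uint8)
    c=max(cv2.findContours(m,0,1)[0],key=cv2.contourArea)[:,0]
    w=ray(d,(c+.5)/s-.5+[x0,y0],z)
    (cx,cy),(a,b),t=cv2.minAreaRect(w.astype(np.float32))
    if a<b:a,b,t=b,a,t+90
    t=np.deg2rad((t+90)%180-90); vis=im.copy(); cv2.drawContours(vis,[c],-1,(0,255,0),1)
    return np.array([cx,cy]),(round(a,1),round(b,1)),t,vis
def down(yaw): # tool z down, tool y (closing line) at angle yaw from world y
    return (R.from_euler('z',yaw)*R.from_quat([1,0,0,0])).as_quat()
E
cat > m.py <<'E'
from h import *
d=r.get_image("top")
T=dict(red=((330,205,415,280),lambda h,b:(b[...,2]>b[...,1]*1.4)&(b[...,2]>70),45),
blue=((320,280,390,335),lambda h,b:(b[...,0]>b[...,2]*1.1)&(h[...,2]>100),32),
eye=((235,300,275,335),lambda h,b:h[...,2]<75,60),
tube=((155,290,200,325),lambda h,b:(b.min(2)>112)&(b[...,2]>b[...,0]),90),
card=((430,290,490,335),lambda h,b:(b[...,2]>b[...,0]*1.8)&(b[...,2]>95),108),
green=((225,200,280,272),lambda h,b:(b[...,1]>b[...,2]*1.6)&(b[...,1]>60),56),
purple=((225,200,280,272),lambda h,b:(b[...,0]>b[...,1]*1.7)&(b[...,0]>60),56),
white=((225,200,280,272),lambda h,b:(b.min(2)>105)&(np.indices(h.shape[:2])[1]<170)&(np.indices(h.shape[:2])[1]>25),56))
V=[]
for n,(roi,f,z) in T.items():
    c,s,t,v=blob(d,roi,f,z); print(n,c.round(1),s,round(np.rad2deg(t),1)); V.append(cv2.copyMakeBorder(v,0,300-v.shape[0],0,0,0) if v.shape[0]<300 else v[:300])
a=np.hstack(V[:3]);b=np.hstack(V[3:6])[:, :800];w=max(a.shape[1],b.shape[1])
o=np.vstack([cv2.copyMakeBorder(q,0,0,0,w-q.shape[1],0) for q in(a,b)])
cv2.imwrite("pics/m.png",o[:,:800]); print(o.shape)
E
python3 m.py
```

```text
red [ 593.9 -136.3] (138.5, 108.8) 87.6
blue [444.3 -95.6] (90.2, 44.6) -68.8
eye [428.2 124.4] (46.9, 41.9) -57.7
tube [415.8 287.1] (0.5, 0.0) 89.6
card [ 437.3 -329.4] (52.6, 10.8) -82.0
green [653.7 133.1] (67.7, 12.8) 82.6
purple [566.7 145. ] (68.4, 12.9) 81.5
white [607.7 123.2] (30.4, 7.6) 83.5
(600, 780, 3)
```

View pics/m.png

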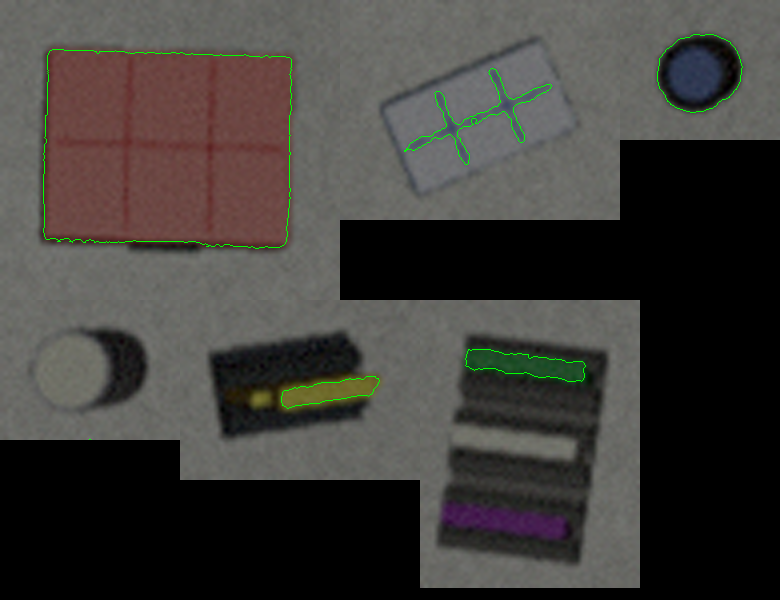

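The contours fit the red case, card bar, and green and purple plates. The blue box, eyepiece lens and tube end still need better masks (tube end circle at about (173,307)).

```bash
cat > m2.py <<'E'
from h import *
d=r.get_image("top")
bl=lambda b:cv2.GaussianBlur(b.astype(np.float32),(0,0),4)
V=[]
for n,roi,f,z in (("blue",(320,280,390,335),lambda h,b:bl(b)[...,0]-bl(b)[...,2]>5,32),
  ("eye",(235,300,275,335),lambda h,b:(b[...,0]>b[...,2]*1.25)&(b[...,0]>45),60)):
    c,s,t,v=blob(d,roi,f,z); print(n,c.round(1),s,round(np.rad2deg(t),1)); V.append(v)
x0,y0=155,290; g=cv2.cvtColor(cv2.resize(d["pixels"][y0:325,x0:200],None,fx=4,fy=4,interpolation=cv2.INTER_CUBIC),cv2.COLOR_RGB2GRAY)
c=cv2.HoughCircles(cv2.GaussianBlur(g,(0,0),2),cv2.HOUGH_GRADIENT_ALT,1.5,200,param1=40,param2=.5,minRadius=36,maxRadius=45)
print("circ",c)
if c is not None: print("tube",ray(d,(c[0,0,:2]+.5)/4-.5+[x0,y0],90))
cv2.imwrite("pics/m2.png",np.hstack([cv2.copyMakeBorder(v,0,220-v.shape[0],0,0,0) for v in V]))
for p in ([444,-96],[428,124],[415,287],[437,-329],[632,136]):
    print(p,r.ik([*p,60],down(0)) is not None)
E
python3 m2.py
```

```text
blue [444.9 -94.4] (95.1, 52.4) -67.0
eye [426.5 126.5] (29.1, 28.9) 9.7
circ [[[69.     69.     40.3832]]]
tube [[453.2008237  298.75392336]]
[444, -96] True
[428, 124] True
[415, 287] True
[437, -329] True
[632, 136] True
```

View pics/m2.png

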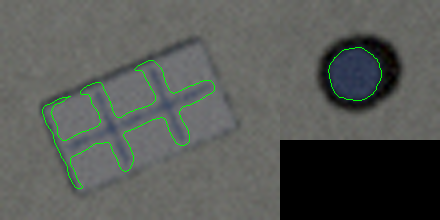

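Blue box corners from the crop are (41,105), (200,38), (238,126) and (80,195), giving a centre near pixel (355,309) and a yaw of about +23°. The eyepiece lens contour is clean. First move: blue box onto the red case.

```bash
cat >> h.py <<'E'
def pose(xy,yaw,z):
    """tool-down quaternion of the two half-turns with the least last-joint angle"""
    c=[]
    for k in(-2,-1,0,1,2):
        q=down(yaw+k*np.pi); j=r.ik([*xy,z],q)
        if j is not None: c.append((abs(j[5]),k))
    return down(yaw+min(c)[1]*np.pi)
H=260
def pick(xy,yaw,z,h=H):
    q=pose(xy,yaw,h); r.goto([*xy,h],q); r.line_to([*xy,z+45],feed=250); r.line_to([*xy,z],feed=80)
    r.close(); s=r.read_state(); print("grip",s["grip_width"].__round__(1),s["grasp_force"],np.round(s["position"],1))
    r.line_to([*xy,z+25],feed=80); r.line_to([*xy,h],feed=250)
def place(xy,yaw,z,h=H,extra=4,up=H,f=5):
    q=pose(xy,yaw,h); r.goto([*xy,h],q); r.line_to([*xy,z+15],feed=200)
    hit=r.line_to([*xy,z-extra],feed=20,until_force=f); s=r.read_state()
    print("down",hit,np.round(s["position"],1),"nominal z",z,np.round(s["wrist_force"],1),"w",round(s["grip_width"],1))
    r.ungrasp(); r.line_to([*xy,z+45],feed=100); r.line_to([*xy,up],feed=250); print("t",r.read_state()["time_s"])
E
python3 - <<'E'
from h import *
d=r.get_image("top")
w=ray(d,(np.array([[41,105],[200,38],[238,126],[80,195]])+.5)/4-.5+[320,280],32); c=w.mean(0)
l=(w[1]+w[2]-w[0]-w[3]); 
if l[1]<0:l=-l
yb=np.arctan2(-l[0],l[1]); print(c,np.rad2deg(yb),np.linalg.norm(l)/2)
# scene view of red lid for a second opinion: view crop
s=r.get_image("scene"); cv2.imwrite("pics/sc_red.png",cv2.resize(s["pixels"][195:335,130:330,::-1],None,fx=4,fy=4,interpolation=cv2.INTER_CUBIC))
pick(c,yb+np.pi/2,30)
print(r.read_state()["time_s"])
E
```

```text
[444.71164422 -97.14417071] 22.59788873755495 96.65307265790618
grip 54.4 63.54375243186951 [445.4 -97.4  30.9]
5.6917
```

View pics/sc_red.png

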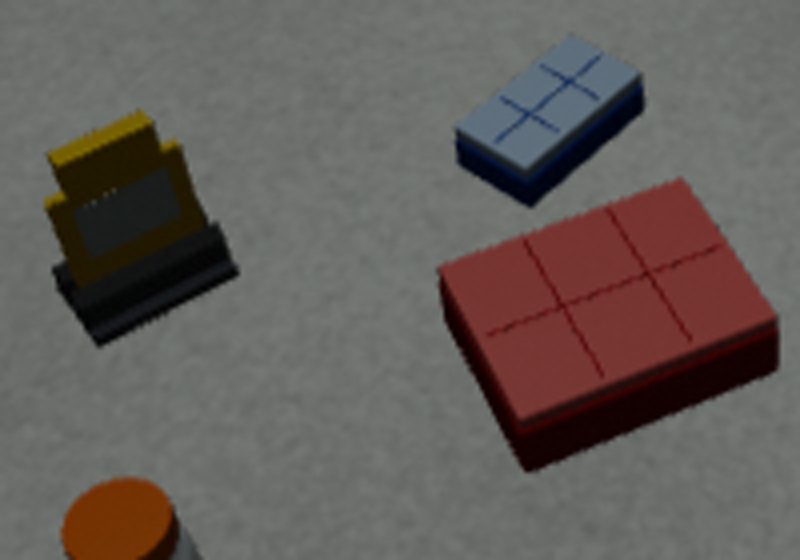

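The scene crop shows the red lid corners at (440,270), (682,178), (778,318) and (520,420), with the blue lid and card bar also clear. I'll compare these with the top view and then place the box.

Run:
```python
from h import *
s=r.get_image("scene")
for n,p,z in (("red",[[440,270],[682,178],[778,318],[520,420]],45),("blue",[[456,130],[573,34],[643,76],[530,170]],32),("card",[[48,157],[144,110],[156,124],[60,167]],108)):
    w=ray(s,(np.array(p)+.5)/4-.5+[130,195],z); l=w[1]+w[2]-w[0]-w[3]; print(n,w.mean(0).round(1),np.rad2deg(np.arctan2(l[1],l[0])).round(1),np.linalg.norm(w-np.roll(w,1,0),axis=1).round(0))
```

```text
red [ 599.2 -136.8] 87.9 [104. 136. 107. 136.]
blue [449.3 -95.9] 113.0 [52. 99. 55. 94.]
card [ 441.2 -326.4] 98.9 [10. 50. 13. 49.]
```

Run:
```python
from h import *
place([596.4,-136.4],np.deg2rad(-2.3)+np.pi/2,75)
r.goto([430,126,H],pose([430,126],0,H))
d=r.get_image("top"); s=r.get_image("scene")
a=cv2.resize(d["pixels"][195:285,325:420,::-1],None,fx=4,fy=4,interpolation=cv2.INTER_CUBIC)
b=cv2.resize(s["pixels"][220:320,225:335,::-1],None,fx=4,fy=4,interpolation=cv2.INTER_CUBIC)
o=np.zeros((400,800,3),np.uint8);o[:360,:380]=a;o[:400,380:]=b[:400,:420];cv2.imwrite("pics/b1.png",o)
```

```text
down True [ 596.3 -136.3   76. ] nominal z 75 [-1.   1.   4.5] w 54.4
t 9.8333
```

View pics/b1.png

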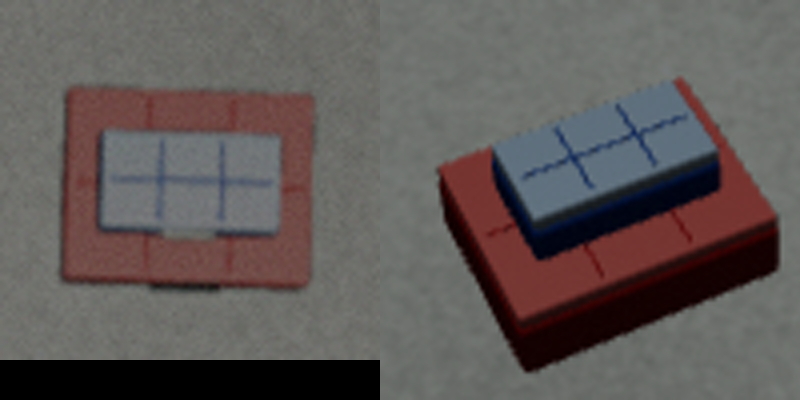

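The blue box sits on the red case and looks square and nearly centred in both views. I'll compute the offset from the corners.

Run:
```python
from h import *
d=r.get_image("top"); s=r.get_image("scene")
def q(i,p,o,z):
    w=ray(i,(np.array(p)+.5)/4-.5+o,z); l=w[1]+w[2]-w[0]-w[3]; print(w.mean(0).round(1),np.rad2deg(np.arctan2(l[1],l[0])).round(1),np.linalg.norm(w-np.roll(w,1,0),axis=1).round(0))
q(d,[[68,89],[314,96],[309,287],[62,279]],[325,195],45)
q(d,[[101,129],[281,133],[277,231],[100,226]],[325,195],77)
q(s,[[440,270],[682,178],[778,318],[520,420]],[130,195],45)
q(s,[[113,148],[298,80],[338,152],[160,220]],[225,220],77)
```

```text
[ 594.2 -136.9] -92.3 [107. 138. 107. 138.]
[ 595.7 -135.3] -92.0 [53. 98. 54. 96.]
[ 599.2 -136.8] 87.9 [104. 136. 107. 136.]
[ 599.7 -134.3] 87.7 [ 52. 100.  52.  93.]
```

Run:
```python
from h import *
pick([427,126.7],np.pi/2,36)
assert 30<r.read_state()["grip_width"]<42
place([596.2,-135],np.deg2rad(-2.3)+np.pi/2,113)
pick([453.8,298.8],np.pi/2,66)
s=r.get_image("scene"); cv2.imwrite("pics/e1.png",cv2.resize(s["pixels"][140:320,225:435,::-1],None,fx=3,fy=3,interpolation=cv2.INTER_CUBIC))
```

```text
grip 37.9 53.453851304075215 [427.5 126.7  36.5]
down True [ 596.  -134.9  113.4] nominal z 113 [-0.7  0.1  3.7] w 37.5
t 21.6417
grip 43.1 60.58686554431915 [454.  299.   66.6]
```

View pics/e1.png

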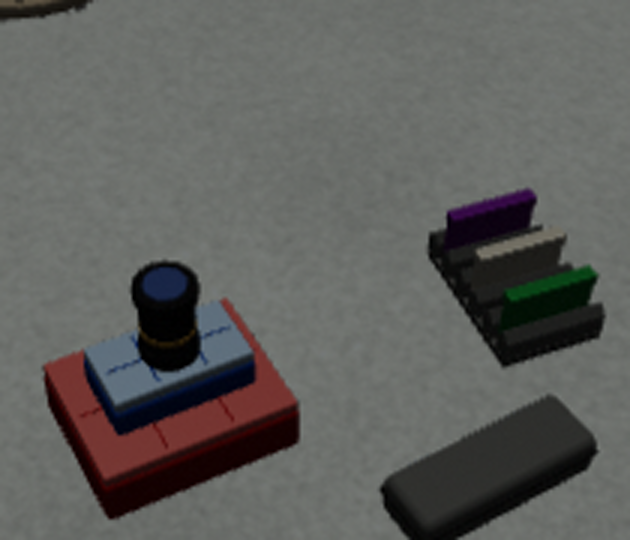

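The eyepiece stands upright in the middle of the blue lid at crop (167,315), and the rack plates are clear. Next: place the tube, then fetch the card.

Run:
```python
from h import *
place([599.9,-14.6],np.deg2rad(-2.3)+np.pi/2,66.5)
pick([437.9,-329],np.deg2rad(8.3)+np.pi/2,103)
s=r.read_state(); print(s["grip_width"],s["grasp_force"]); assert s["grip_width"]>5
xy=[632.5,136.1]; q=pose(xy,np.deg2rad(-7.8)+np.pi/2,H)
r.goto([*xy,H],q); r.line_to([*xy,150],feed=200)
d=r.get_image("scene"); cv2.imwrite("pics/c1.png",cv2.resize(d["pixels"][140:290,305:455,::-1],None,fx=4,fy=4,interpolation=cv2.INTER_CUBIC))
```

```text
down True [599.8 -14.6  66.7] nominal z 66.5 [-0.4 -0.   4.5] w 42.6
t 32.7833
grip 11.2 58.79942715167999 [ 438.1 -329.2  103.3]
11.232915463705824 58.36098253726959
```

View pics/c1.png

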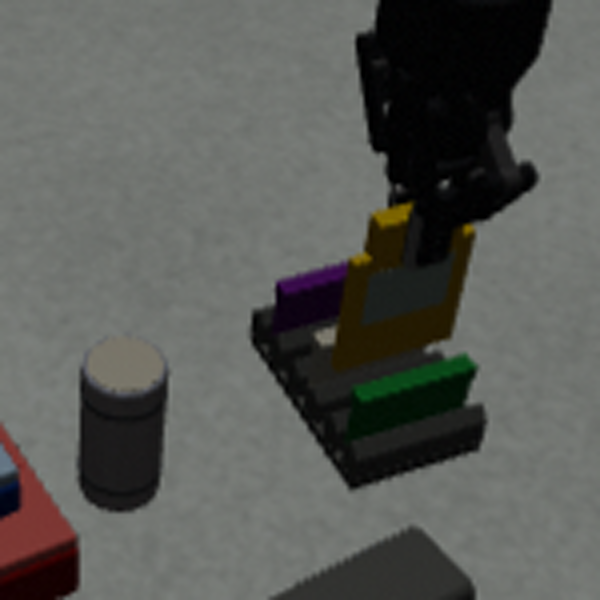

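The tube stands clear to the left of the red case. The card hangs above the free slot, with its lower edge from about (333,368) to (450,339) and the green top from (357,406) to (476,370). I'll compare these in the rack frame.

Run:
```python
from h import *
s=r.get_image("scene"); f=lambda p,z:ray(s,(np.array(p)+.5)/4-.5+[305,140],z)
c=f([[333,368],[450,339]],r.read_state()["position"][2]-95.3); g=f([[357,406],[476,370],[467,355],[353,389]],56)
a=np.deg2rad(-7.8); M=np.array([[np.cos(a),-np.sin(a)],[np.sin(a),np.cos(a)]])
print(c,g,"card yaw",np.rad2deg(np.arctan2(*(c[1]-c[0])[::-1])),"green",np.rad2deg(np.arctan2(*(g[1]-g[0])[::-1])))
print("rel (rack frame), want x -22:",(c.mean(0)-g.mean(0))@M-[3,0], np.linalg.norm(c[1]-c[0]),np.linalg.norm(g[1]-g[0]))
```

```text
[[629.907457   100.08069565]
 [643.01296141 168.06286967]] [[658.04136314  95.15837881]
 [667.81979329 166.02628832]
 [656.58089867 168.98120175]
 [647.06546011 100.66574334]] card yaw 79.08845961424251 green 82.14387328056615
rel (rack frame), want x -22: [-23.90824493  -1.48745702] 69.23388065539629 71.5393478788345
```

Run:
```python
from h import *
xy=[633.4,136.9]
r.line_to([*xy,150],feed=50); r.line_to([*xy,132],feed=100)
hit=r.line_to([*xy,101],feed=25,until_force=10); s=r.read_state()
print(hit,np.round(s["position"],1),np.round(s["wrist_force"],1),np.round(s["moment"],2),s["time_s"])
```

```text
True [633.2 136.9 103.3] [-1.4 -0.1  4.4] [0.05 0.24 0.06] 41.5167
```

It is at the seated height of 103.3. I'll release, back off and inspect.

Run:
```python
from h import *
r.ungrasp(); p=r.read_state()["position"]; r.line_to([p[0],p[1],160],feed=80); r.line_to([p[0],p[1],H],feed=250)
r.goto([200,-480,H],pose([200,-480],0,H)); r.wait(.5)
d=r.get_image("top"); s=r.get_image("scene")
b=cv2.resize(s["pixels"][160:310,225:435,::-1],(588,420),interpolation=cv2.INTER_CUBIC)
a=cv2.resize(d["pixels"][190:285,220:420,::-1],(800,380),interpolation=cv2.INTER_CUBIC)
cv2.imwrite("pics/f1.png",b);cv2.imwrite("pics/f2.png",a); print(r.read_state()["time_s"])
for n,roi,f,z in (("card",(220,195,290,275),lambda h,b:(b[...,2]>b[...,0]*1.8)&(b[...,2]>80),108),("green",(220,195,290,275),lambda h,b:(b[...,1]>b[...,2]*1.6)&(b[...,1]>60),56)):
    c,sz,t,_=blob(d,roi,f,z); print(n,c,sz,np.rad2deg(t))
```

```text
46.9083
card [632.26397705 137.99275208] (53.9, 12.5) 82.03675842285156
green [653.80749512 133.27345276] (67.2, 12.2) 82.3741455078125
```

View pics/f1.png

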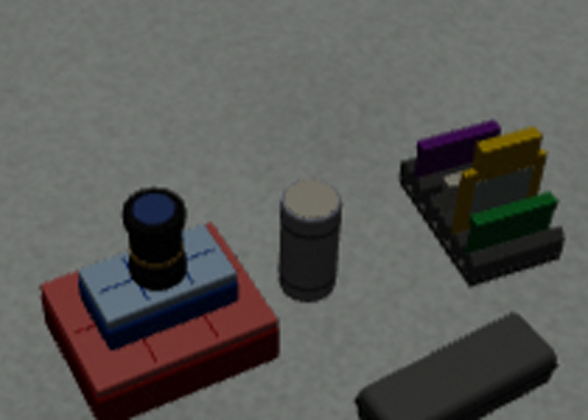

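View pics/f2.png

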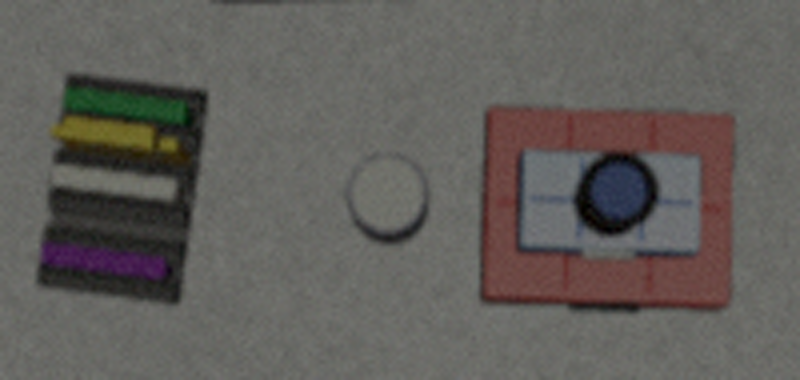

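Everything is upright: lens centre at (619,190) over box centre (610,201), and tube end at (387,194). One last numeric check of eyepiece and tube.

Run:
```python
from h import *
d=r.get_image("top"); f=lambda p,z:ray(d,(np.array(p)+.5)/4-.5+[220,190],z).mean(0).round(1)
print("eye",f([[619,190]],137),"box",f([[520,149],[701,154],[698,252],[519,246]],77),"red",f([[487,108],[733,115],[729,305],[482,298]],45),"tube",f([[388,193]],90))
```

```text
eye [ 595.4 -135.3] box [ 595.4 -135.1] red [ 594.9 -136.7] tube [599.3 -14.4]
```

```bash
python3 -c "
from station import r
print(r.close_job())"
```

```text
the job is handed in; nothing more can be done
None
```

The kit is laid out as asked and the job is handed in after about 47 of the 128 s allowed: in the last pictures the blue box and the card are each within about 2 mm of centre and alignment, the eyepiece is centred on the lid, and the tube stands about 30 mm clear of the red case.

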